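# Pack the setter's kit case and clip its lid shut

## Robot

A 7-joint arm with a two-finger parallel gripper is mounted at the origin on a cart in front of the work surface, level with it; the furniture and walls round the work are solid. World frame = base frame: x ahead of the robot, y to its left, z up, the work surface at z = 0. Lengths are in m, angles in rad, forces in N, time in s.
With the tool pointing down it reaches from about 0.4 to 0.875 m from the base axis. Payload 19.3 kg.
Tool frame: the origin (TCP) lies at the very end of the fingers, on their centre line; the grasp point (between the pads) lies bot.pinch_z behind it (bot.pinch_z is the distance from the TCP to the grasp point, in m); z points along the fingers, y is the line along which they close (so a half turn about z gives the same grasp; the last joint's range is limited). The gripper opens to 85 mm and grips with 20 to 120 N. Pads are 22 mm wide; open, the fingers measure 114 mm over their backs; the gripper's body (76 mm by 85 mm) begins 54 mm behind the grasp point. The pads swing forward as they close: fully open they stand 13 mm farther back than shut.
Start: joints at [-1.402, 0.521, -0.036, 1.599, 0.021, 1.021, -0.113], TCP at [0.148, 0.607, 0.206] pointing down, gripper open.
Joint ranges: [-2.91, 2.91], [-0.3, 2.13], [-1.5, 1.42], [0.17, 2.43], [-1.26, 4.41], [0.16, 1.93], [-2.52, 2.52]. Speed limits (rad/s): [1.89, 1.89, 2.39, 2.39, 3.01, 3.01, 3.01].

## Interface

Orientations are given as [roll, pitch, yaw] about the fixed x, y, z axes, in that order (R = Rz(yaw) Ry(pitch) Rx(roll)).
In Python, from workcell import bot, grab_frame, ticket gives the robot as it stands.
- The arm moves only by the tool arm_command, never from a script. Its argument "commands" is a list of rows, each a list of 3 entries, a list of its own where there are three numbers: the shift along the world's x, y, z in mm, then the turn about the world's z in rad, then the gripper command: -1 is fully open, 1 is shut, values between are in proportion. In form: [[[tx, ty, tz], roll, fingers], ...]. A call has 1 to 20 rows; each row shifts and turns the commanded pose from where the row before left it; what a row does not reach is not made up. A row lasts 1/10 s, in which the tool goes at most 50 mm and 8.59 degrees, less where a joint would pass 70% of its speed; a pose out of reach is approached as far as the arm can. A call with a gripper value outside its range is refused whole. The fingers move at their own pace and stop on an object; "newtons" is the grip in N (left out, the last holds). Time passes only in rows, so rows that do not move let the fingers close. It gives the time, the measured TCP pose, the force, the opening and the grip force at its end, in the units of the state.
- bot.observe(): the state, without advancing time (a new reading comes with each control period).
- grab_frame(name): name is "scene" or "top"; returns a dict with "image" (400x640x3 uint8, red, green, blue), "vertical_fov" (degrees; the focal length in pixels is half the picture's height over the tangent of half this angle, whatever the lens; pixels are square), "cx", "cy" (the principal point, pixels), "k1" (the pictures are not rectified: a ray, as slopes to the right and down, at radius r is drawn at 1 + k1 r^2 times it, then the intrinsics apply), "R" (3x3) and "t" (3): a world point X has camera coordinates R X + t. Camera axes: x right, y down, z forward; pixel columns grow to the right and rows downward; lengths in m; the calibration is good to about 2 mm. A picture is of the moment at which its call begins. There is no depth.
- ticket.job_done(): hands the job in; it is judged then, once.
The state is a dict: "clock": time; "qpos": joint angles; "qd": joint speeds; "joint_efforts": joint torques, N m; "position": TCP position; "tool_rot": TCP orientation; "force": force on the tool from outside, world axes, zero at the start; "moment": the same for the moment, N m; "grip_width": finger opening in m; "finger_force": force on a finger pad.
Only numpy, scipy, OpenCV 4.12 (cv2) and the standard library are available. Lean on these libraries where they do the work, as an engineer would, in place of code of your own. Each camera call takes 0.05 s, during which the arm holds its last target. There are 200 camera calls.

## Task

Pack up the setter's kit: first fold the half-open lid of the blue compartment case back past upright so that it stands clear, then lay every kit tool that is out on the bench (of the wooden ring clamp, bristle brush, steel doming punch and black scriber) down in the bays of the case. Then fold the lid gently down until it is fully shut, with the orange clips still standing out, and press each of the three clips down in turn until all have snapped home. The plastic is brittle: never push on the case, lid or clips with more than 40 N and never let the lid slam, and leave the steel bench block alone.

Things in the scene. Friction and masses are not known exactly. Their poses are not given: they have to be found in the camera images.
- kit_case: blue open case fixed to the bench, 150 (x) x 232 (y) x 40 mm high; origin at the centre of its underside, z up, front facing its own -x, lid hinge along its +x side. Walls and floor 4 mm. Two dividers along x, 4 mm thick and 35 mm high, at y = -38 and +38 mm make three bays, each 142 mm long (x) and 72 mm wide, centred at y = -76, 0, +76 mm
- case_lid (a joint): lid hinge, rad: 0 = shut, grows as it opens, 1.57 = upright, 2.1 = stop, leaning back. Stiff: it stays where left; about 3 N at the free edge moves it. The lid is a flat plate (blue frame, clear window), 164 mm from hinge to free edge, 240 mm wide, 8 mm thick, its faces 1 and 9 mm above the hinge line when shut. Closing faster than 2.5 rad/s is a slam
- lid_hinge (a point): middle of the hinge line, 83.5 mm behind the case's origin (along its +x) and 42 mm above the bench; axes as the case's
- lid_edge (a point): middle of the lid's free edge, on its outer (upper when shut) face; moves with the lid
- clip_left (a joint): orange clip wing, 66 mm wide, reaching 30 mm out, hinged to the lid's left (case +y) edge; hinge pin 4 mm above the lid's hinge line when shut, 122.5 mm to the case's +y, at case x = 0. Rad: 0 = standing out, 0.25 rad above the lid's plane; 1.8 = home, hanging straight down over the rim. Over-centre spring: under 0.9 it springs back out, past 0.9 it snaps home; about 6 N straight down on its outer half takes it over
- clip_front (a joint): orange clip wing, 66 mm wide, reaching 30 mm out, hinged to the lid's free (case front, -x) edge; hinge pin 4 mm above the lid's hinge line when shut, 3 mm beyond the lid's free edge, at case y = 0. Rad: 0 = standing out, 0.25 rad above the lid's plane; 1.8 = home, hanging straight down over the rim. Over-centre spring: under 0.9 it springs back out, past 0.9 it snaps home; about 6 N straight down on its outer half takes it over
- clip_right (a joint): orange clip wing, 66 mm wide, reaching 30 mm out, hinged to the lid's right (case -y) edge; hinge pin 4 mm above the lid's hinge line when shut, 122.5 mm to the case's -y, at case x = 0. Rad: 0 = standing out, 0.25 rad above the lid's plane; 1.8 = home, hanging straight down over the rim. Over-centre spring: under 0.9 it springs back out, past 0.9 it snaps home; about 6 N straight down on its outer half takes it over
- clip_left_pad (a point): point on the upper face of the left clip wing, 22 mm out from its hinge pin: the place to press; it moves with the wing
- clip_front_pad (a point): point on the upper face of the front clip wing, 22 mm out from its hinge pin: the place to press; it moves with the wing
- clip_right_pad (a point): point on the upper face of the right clip wing, 22 mm out from its hinge pin: the place to press; it moves with the wing
- ring_clamp: wooden ring clamp, a light brown bar 29 x 121 x 22 mm; its origin is at the centre of its underside, x across, y along, z up. May be absent (None)
- bristle_brush: small wooden brush lying bristles up, 30 x 85 x 30 mm (wooden back: the lower 13 mm); its origin is at the centre of its underside, x across, y along, z up. May be absent (None)
- punch_1: steel doming punch, a rod 12 x 88 x 12 mm; its origin is at the centre of its underside, x across, y along, z up. May be absent (None)
- scriber: black scriber with a white collar, 9 x 114 x 9 mm; it balances 14 mm from the origin towards +y (the plain black end); its origin is at the centre of its underside, x across, y along, z up. May be absent (None)
- findings_tin: bystander: closed grey tin, fixed, 61 x 80 x 32 mm; origin at the centre of its underside
- steel_block: bystander: polished steel bench block 64 x 64 x 19 mm; origin at the centre of its underside
Mind the look-alikes: they are no part of the job. What is shaped like the ring_clamp but purple is not meant. Leave any yellow look-alike of the bristle_brush alone.

How it is judged:
On the way, in this order (a step that is already met when the one before it is completed fails the run):
1. the lid is folded back past upright (more than 1.65 rad open) (value of joint case_lid above 1.65 rad), for 0.3 s.
2. every kit tool that is present lies in the bays of the case, let go and at rest (x of ring_clamp in the frame of kit_case between -0.071 and 0.071 m and y of ring_clamp in the frame of kit_case between -0.112 and 0.112 m and z of ring_clamp in the frame of kit_case between -0.005 and 0.024 m and angle between ring_clamp's own y axis and vertical between 1.3 and 1.85 rad and x of bristle_brush in the frame of kit_case between -0.071 and 0.071 m and y of bristle_brush in the frame of kit_case between -0.112 and 0.112 m and z of bristle_brush in the frame of kit_case between -0.005 and 0.024 m and angle between bristle_brush's own y axis and vertical between 1.3 and 1.85 rad and x of punch_1 in the frame of kit_case between -0.071 and 0.071 m and y of punch_1 in the frame of kit_case between -0.112 and 0.112 m and z of punch_1 in the frame of kit_case between -0.005 and 0.024 m and angle between punch_1's own y axis and vertical between 1.3 and 1.85 rad and x of scriber in the frame of kit_case between -0.071 and 0.071 m and y of scriber in the frame of kit_case between -0.112 and 0.112 m and z of scriber in the frame of kit_case between -0.005 and 0.024 m and angle between scriber's own y axis and vertical between 1.3 and 1.85 rad and linear speed of each of ring_clamp, bristle_brush, punch_1, scriber below 0.03 m/s and contact force between the fingers and ring_clamp below 0.1 N and contact force between the fingers and bristle_brush below 0.1 N and contact force between the fingers and punch_1 below 0.1 N and contact force between the fingers and scriber below 0.1 N), for 0.3 s.
3. the lid is fully shut over them with all three clips still standing out (x of ring_clamp in the frame of kit_case between -0.071 and 0.071 m and y of ring_clamp in the frame of kit_case between -0.112 and 0.112 m and z of ring_clamp in the frame of kit_case between -0.005 and 0.024 m and angle between ring_clamp's own y axis and vertical between 1.3 and 1.85 rad and x of bristle_brush in the frame of kit_case between -0.071 and 0.071 m and y of bristle_brush in the frame of kit_case between -0.112 and 0.112 m and z of bristle_brush in the frame of kit_case between -0.005 and 0.024 m and angle between bristle_brush's own y axis and vertical between 1.3 and 1.85 rad and x of punch_1 in the frame of kit_case between -0.071 and 0.071 m and y of punch_1 in the frame of kit_case between -0.112 and 0.112 m and z of punch_1 in the frame of kit_case between -0.005 and 0.024 m and angle between punch_1's own y axis and vertical between 1.3 and 1.85 rad and x of scriber in the frame of kit_case between -0.071 and 0.071 m and y of scriber in the frame of kit_case between -0.112 and 0.112 m and z of scriber in the frame of kit_case between -0.005 and 0.024 m and angle between scriber's own y axis and vertical between 1.3 and 1.85 rad and value of joint case_lid below 0.04 rad and value of joint each of clip_left, clip_front, clip_right below 0.5 rad), for 0.2 s.
4. all three clips have been pressed down and have snapped home (value of joint case_lid below 0.04 rad and value of joint each of clip_left, clip_front, clip_right above 1.6 rad), for 0.2 s.
At the end, for the whole second after the job is handed in: Every kit tool that is present lies inside the case, level and low in a bay (origin less than 24 mm above the bench, within 71 mm and 112 mm of the case's middle in its x and y); the lid is shut to within 0.04 rad; all three clips are past 1.6 rad; all at rest (all of step 4 and x of ring_clamp in the frame of kit_case between -0.071 and 0.071 m and y of ring_clamp in the frame of kit_case between -0.112 and 0.112 m and z of ring_clamp in the frame of kit_case between -0.005 and 0.024 m and angle between ring_clamp's own y axis and vertical between 1.3 and 1.85 rad and x of bristle_brush in the frame of kit_case between -0.071 and 0.071 m and y of bristle_brush in the frame of kit_case between -0.112 and 0.112 m and z of bristle_brush in the frame of kit_case between -0.005 and 0.024 m and angle between bristle_brush's own y axis and vertical between 1.3 and 1.85 rad and x of punch_1 in the frame of kit_case between -0.071 and 0.071 m and y of punch_1 in the frame of kit_case between -0.112 and 0.112 m and z of punch_1 in the frame of kit_case between -0.005 and 0.024 m and angle between punch_1's own y axis and vertical between 1.3 and 1.85 rad and x of scriber in the frame of kit_case between -0.071 and 0.071 m and y of scriber in the frame of kit_case between -0.112 and 0.112 m and z of scriber in the frame of kit_case between -0.005 and 0.024 m and angle between scriber's own y axis and vertical between 1.3 and 1.85 rad and linear speed of each of ring_clamp, bristle_brush, punch_1, scriber below 0.03 m/s); the robot touches nothing.
It fails at once if the fingers push on the case, lid or clips with more than 40 N (contact force between the fingers and kit_case above 40 N).
It fails at once if the rest of the arm pushes on the case, lid or clips with more than 40 N (contact force between the arm and kit_case above 40 N).
It fails at once if the lid slams (closes faster than 2.5 rad/s) (velocity of joint case_lid below -2.5 rad/s).
It fails at once if the steel block is moved by more than 30 mm (distance of steel_block from where it was at the start of the episode above 0.03 m).
Of ring_clamp, bristle_brush, punch_1, scriber only 2 to 3 are there at a start; the rules pass over those that are not, and their reading is None.
At some moment in a run one of ring_clamp, bristle_brush, punch_1, scriber may be knocked a few centimetres aside while the robot is not near it.
Once in a run the grip may slacken for a moment while it holds something.
It also fails if it takes over 208 s, if anything falls off the work surface, if the arm or the gripper's body presses on something with over 40 N, if the wrist force passes 120 N, or if a joint passes its speed limit or range.

## Working session

There is one attempt and no reset: what is moved stays moved. The work goes in short steps, Python scripts to look and compute and a tool call to move; the robot and the scene stay as the last step left them, time stands still between calls to the robot, and variables do not carry over. Pictures are saved under pics/ and viewed, at most 14 in all, crops included, and the job is handed in when it is done.

Besides the shell and the picture viewer there is one more tool, called as a command line: name --argument value ..., lists and objects as JSON in quotes. arm_command: Moves the arm, as the interface text tells. Its arguments: {"type":"object","properties":{"commands":{"type":"array"},"newtons":{"type":"number"}},"required":["commands"]}

```bash
mkdir -p pics; ls; python3 - <<'E'
from workcell import bot, grab_frame
import cv2
s=bot.observe(); print({k:s[k] for k in ("clock","position","tool_rot","force","grip_width")}, bot.pinch_z)
for n in ("scene","top"):
    f=grab_frame(n); cv2.imwrite(f"pics/{n}0.png",cv2.cvtColor(f["image"],cv2.COLOR_RGB2BGR))
    print(n,{k:f[k] for k in f if k!="image"})
E
```

```text
pics
{'clock': 0.0, 'position': array([0.14779782, 0.60689189, 0.20523187]), 'tool_rot': array([-3.14044666e+00,  8.99253889e-05,  2.90279879e+00]), 'force': array([-0.42054122,  0.60279621, -0.59405529]), 'grip_width': 0.08551928654069936} 0.0187
scene {'vertical_fov': 50.18441714960975, 'cx': 317.6385786816515, 'cy': 197.50751594107763, 'k1': -0.02268019873753122, 'R': array([[ 0.79500991, -0.60645964, -0.01288239],
       [-0.28497567, -0.35465939, -0.89050861],
       [ 0.53548867,  0.71163433, -0.45478397]]), 't': array([-0.3822627 ,  0.21966211,  1.15679327])}
top {'vertical_fov': 48.60348111114243, 'cx': 318.7497009942667, 'cy': 194.08339756245468, 'k1': -0.11335839003871259, 'R': array([[-0.00339306, -0.99996916, -0.00708275],
       [-0.9829464 ,  0.00463739, -0.18383378],
       [ 0.18386096,  0.00633821, -0.98293183]]), 't': array([0.02703296, 0.47621318, 1.65808198])}
```

View pics/scene0.png

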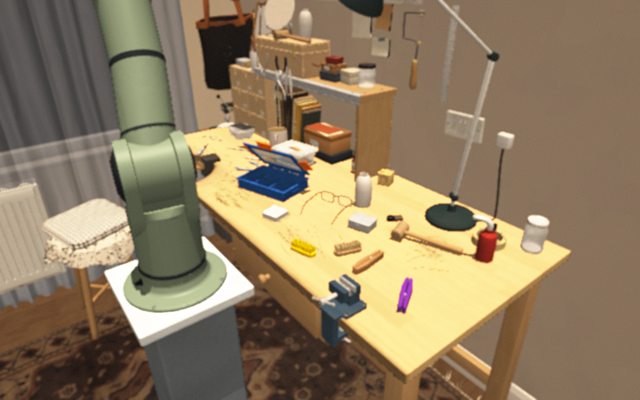

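View pics/top0.png

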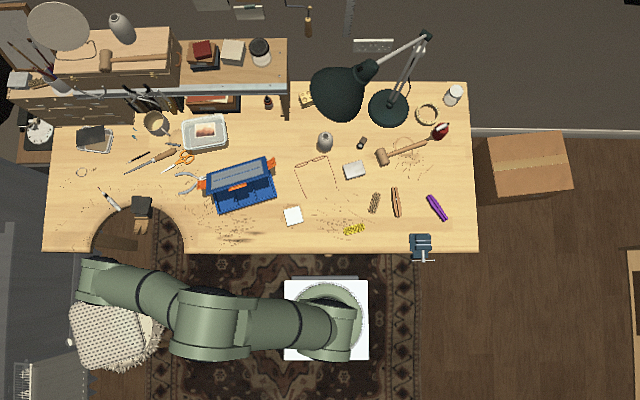

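The scene view shows the half-open blue case near (275,175). The top view shows the case at (240,185), a brown brush at (374,202) and the ring clamp at (396,202). The look-alikes are purple at (437,207) and yellow at (354,229), and there is something thin at (108,200). I'll zoom in next.

```bash
cat > h.py <<'E'
import numpy as np, cv2
from workcell import bot, grab_frame
def grab(n,save=None):
    f=grab_frame(n)
    if save: cv2.imwrite(f"pics/{save}.png",cv2.cvtColor(f["image"],cv2.COLOR_RGB2BGR))
    return f
def KD(f):
    F=200/np.tan(np.radians(f["vertical_fov"])/2)
    return np.array([[F,0,f["cx"]],[0,F,f["cy"]],[0,0,1.]]), np.array([f["k1"],0,0,0.])
def rays(f,px):
    K,D=KD(f); u=cv2.undistortPoints(np.float64(px).reshape(-1,1,2),K,D)[:,0]
    d=np.c_[u,np.ones(len(u))]@f["R"]; return -f["R"].T@f["t"], d/np.linalg.norm(d,axis=1,keepdims=True)
def onz(f,px,z):
    o,d=rays(f,px); return o+d*((z-o[2])/d[:,2])[:,None]
def proj(f,X):
    K,D=KD(f); return cv2.projectPoints(np.float64(X).reshape(-1,1,3),cv2.Rodrigues(f["R"])[0],f["t"],K,D)[0][:,0]
def tri(f1,p1,f2,p2):
    o1,d1=rays(f1,[p1]);o2,d2=rays(f2,[p2]);d1,d2=d1[0],d2[0]
    s=np.linalg.lstsq(np.c_[d1,-d2],o2-o1,rcond=None)[0]
    a,b=o1+s[0]*d1,o2+s[1]*d2; return (a+b)/2,np.linalg.norm(a-b)
def crop(f,x0,y0,x1,y1,k,name):
    c=cv2.resize(f["image"][y0:y1,x0:x1],None,fx=k,fy=k,interpolation=cv2.INTER_CUBIC)
    cv2.imwrite(f"pics/{name}.png",cv2.cvtColor(c,cv2.COLOR_RGB2BGR))
E
python3 - <<'E'
from h import *
f=grab("top");g=grab("scene")
a=[(f,180,145,300,225,6),(f,340,180,420,220,6),(f,90,180,150,220,6),(g,220,130,340,210,6)]
ims=[cv2.resize(q["image"][y0:y1,x0:x1],None,fx=k,fy=k,interpolation=cv2.INTER_CUBIC) for q,x0,y0,x1,y1,k in a]
cv2.imwrite("pics/c1.png",cv2.cvtColor(ims[0],cv2.COLOR_RGB2BGR))
cv2.imwrite("pics/c2.png",cv2.cvtColor(np.vstack([np.hstack([ims[1],np.zeros((240,240,3),np.uint8)])[:, :720],cv2.resize(ims[2],(360,240)) if 0 else np.hstack([ims[2],np.zeros((240,360,3),np.uint8)])]),cv2.COLOR_RGB2BGR))
cv2.imwrite("pics/c3.png",cv2.cvtColor(ims[3],cv2.COLOR_RGB2BGR))
E
```

```text
(no output)
```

View pics/c1.png

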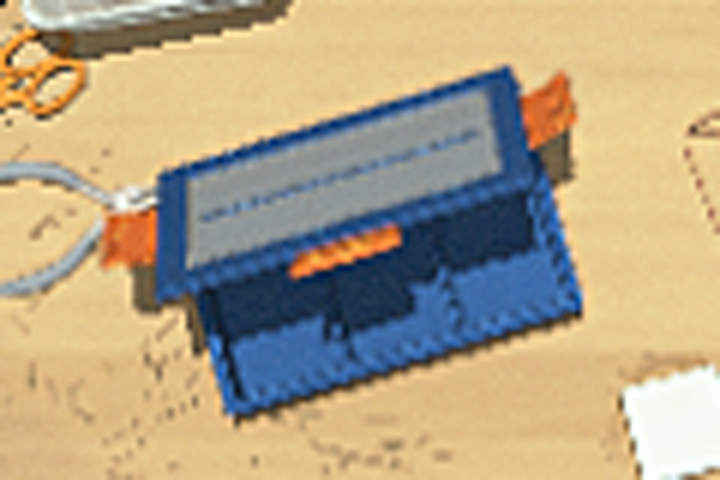

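View pics/c2.png

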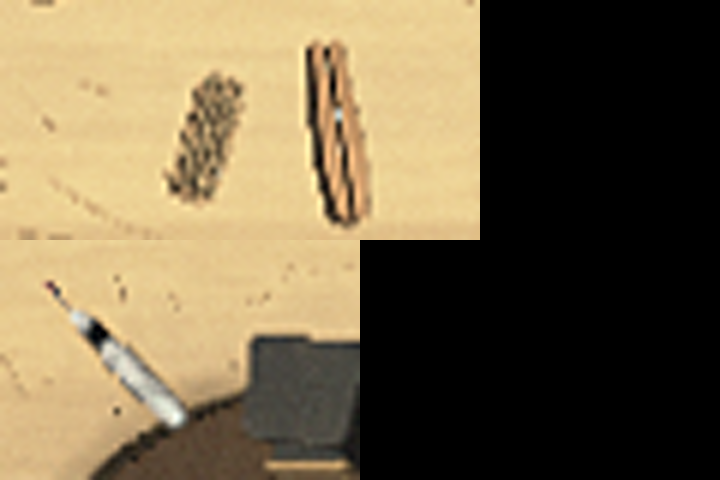

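View pics/c3.png

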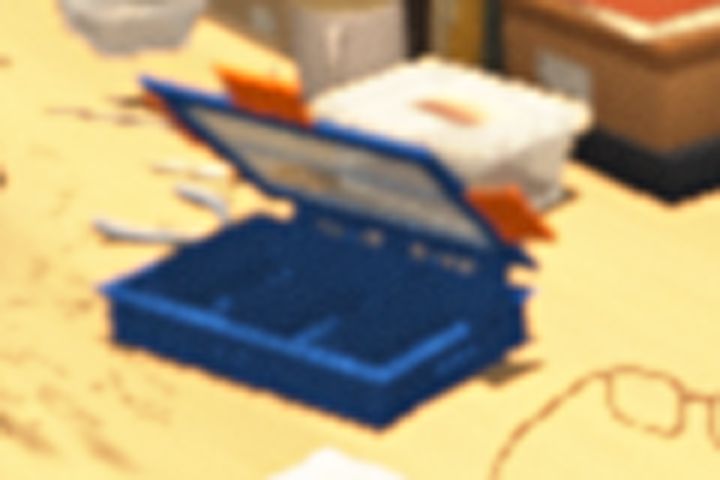

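The crops show the case open with two dividers, the lid leaning with its free edge towards the front, and three orange clips. The brush and ring clamp are present. The object at (108,200) is a silver craft knife, not a kit tool, so I take there to be 2 tools. Next I measure the case, lid and tools.

```bash
cat >> h.py <<'E'
def mask(f,lo,hi,box):
    hsv=cv2.cvtColor(f["image"],cv2.COLOR_RGB2HSV); m=cv2.inRange(hsv,lo,hi)
    r=np.zeros_like(m);x0,y0,x1,y1=box;r[y0:y1,x0:x1]=m[y0:y1,x0:x1];return r
E
python3 - <<'E'
from h import *
f=grab("top");g=grab("scene")
P=lambda a,o:(a[0]/6+o[0],a[1]/6+o[1])
T=lambda *a:P(a,(180,145)); S=lambda *a:P(a,(220,130))
for n,a,b in [("FR top",T(582,305),S(380,378)),("FL top",T(235,408),S(105,290)),("lid free -y",T(530,187),S(430,150)),("lid free +y",T(160,300),S(145,82)),("clip -y tip",T(570,75),S(555,238))]:
    X,e=tri(f,a,g,b);print(n,X.round(4),round(e,4))
# bottom boundary lines
for n,q,box in [("top",f,(200,160,290,222)),("scene",g,(230,135,325,205))]:
    m=mask(q,(100,120,20),(125,255,255),box)
    pts=[(x,np.nonzero(m[:,x])[0].max()+.5) for x in range(box[0],box[2]) if m[:,x].any()]
    w=onz(q,pts,0.0)
    print(n); print(np.c_[pts,w[:,:2].round(3)][::4].tolist())
# tools
for n,lo,hi in [("wood",(5,60,60),(18,255,255))]: pass
for q,nm,boxes in [(f,"top",{"brush":(362,186,386,220),"clamp":(386,180,408,222)}),(g,"scene",{"brush":(330,236,366,260),"clamp":(348,245,390,278)})]:
    bgd=np.median(q["image"][180:260,340:400].reshape(-1,3),axis=0) if nm=="top" else np.median(q["image"][236:262,365:372].reshape(-1,3),axis=0)
    hsv=cv2.cvtColor(q["image"],cv2.COLOR_RGB2HSV)
    for k,(x0,y0,x1,y1) in boxes.items():
        reg=q["image"][y0:y1,x0:x1].astype(float)
        m=(np.linalg.norm(reg-bgd,axis=2)>60).astype(np.uint8)
        nl,lab,st,ce=cv2.connectedComponentsWithStats(m); i=1+st[1:,4].argmax()
        pp=np.argwhere(lab==i)[:,::-1]+[x0,y0]
        r=cv2.minAreaRect(pp.astype(np.float32)); bx=cv2.boxPoints(r)
        print(nm,k,bgd,st[i,4],np.round(r[0],1),bx.round(1).tolist(), onz(q,[r[0]],.011 if k=="clamp" else .02)[0].round(4))
E
```

```text
FR top [0.4705 0.1864 0.04  ] 0.0011
FL top [0.405  0.4098 0.0371] 0.0005
lid free -y [0.5218 0.2046 0.1662] 0.0041
lid free +y [0.4544 0.4278 0.1618] 0.0033
clip -y tip [0.6077 0.1919 0.0918] 0.0047
top
[[206.0, 194.5, 0.485, 0.474], [210.0, 193.5, 0.489, 0.458], [214.0, 200.5, 0.461, 0.441], [218.0, 213.5, 0.409, 0.423], [222.0, 212.5, 0.413, 0.407], [226.0, 211.5, 0.416, 0.391], [230.0, 210.5, 0.42, 0.375], [234.0, 209.5, 0.424, 0.36], [238.0, 207.5, 0.432, 0.344], [242.0, 206.5, 0.436, 0.328], [246.0, 205.5, 0.44, 0.312], [250.0, 204.5, 0.444, 0.297], [254.0, 202.5, 0.452, 0.281], [258.0, 201.5, 0.456, 0.265], [262.0, 200.5, 0.46, 0.249], [266.0, 199.5, 0.464, 0.234], [270.0, 198.5, 0.468, 0.218], [274.0, 196.5, 0.476, 0.202]]
scene
[[238.0, 178.5, 0.441, 0.483], [242.0, 186.5, 0.418, 0.405], [246.0, 188.5, 0.421, 0.379], [250.0, 189.5, 0.429, 0.362], [254.0, 190.5, 0.437, 0.344], [258.0, 192.5, 0.44, 0.319], [262.0, 193.5, 0.447, 0.303], [266.0, 194.5, 0.455, 0.286], [270.0, 196.5, 0.458, 0.262], [274.0, 197.5, 0.465, 0.246], [278.0, 198.5, 0.472, 0.23], [282.0, 199.5, 0.479, 0.
[... 369 characters left out ...]
44, 214.39999389648438]] [ 0.4454 -0.1894  0.02  ]
top clamp [232. 202. 144.] 187 [395.6 202. ] [[389.20001220703125, 187.39999389648438], [397.70001220703125, 186.1999969482422], [402.1000061035156, 216.60000610351562], [393.5, 217.8000030517578]] [ 0.4497 -0.2756  0.011 ]
scene brush [253. 237. 158.] 335 [346.6 248.4] [[331.29998779296875, 245.5], [359.20001220703125, 239.0], [362.0, 251.39999389648438], [334.1000061035156, 257.79998779296875]] [ 0.4359 -0.1982  0.02  ]
scene clamp [253. 237. 158.] 376 [367.3 262.2] [[348.5, 267.70001220703125], [379.6000061035156, 246.89999389648438], [386.1000061035156, 256.6000061035156], [354.8999938964844, 277.3999938964844]] [ 0.4452 -0.2759  0.011 ]
```

arm_command --commands '[[[23,-27,0],0.037,1],[[23,-27,0],0.037,1],[[23,-27,0],0.037,1],[[23,-27,0],0.037,1],[[23,-27,0],0.037,1],[[23,-27,0],0.037,1],[[23,-27,0],0.037,1],[[23,-27,0],0.037,1],[[23,-27,0],0.037,1],[[23,-27,0],0.037,1],[[23,-27,0],0.037,1],[[23,-27,0],0.037,1],[[23,-27,0],0.037,1],[[23,-27,0],0.037,1],[[0,0,0],0,1],[[0,0,0],0,1]]' --newtons 40

```text
clock: 1.9
position: [0.47, 0.2288, 0.2057]
tool_rot: [3.142, -0.0, -2.864]
force: [-0.5, -0.1, 0.3]
grip_width: 0.0002
finger_force: 0.0
```

```bash
python3 - <<'E'
from h import *
f=grab("top");g=grab("scene")
print(bot.observe()["position"],bot.observe()["tool_rot"])
print("clamp",tri(f,(395.9,202),g,(367.3,262.2)),"brush",tri(f,(374,202.8),g,(346.6,248.4)))
a=f["image"][130:260,180:420];b=g["image"][90:220,200:360]
a=cv2.resize(a,None,fx=2.5,fy=2.5,interpolation=3);b=cv2.resize(b,None,fx=2.0,fy=2.0,interpolation=3)
c=np.zeros((a.shape[0]+b.shape[0],600,3),np.uint8);c[:a.shape[0],:600]=a;c[a.shape[0]:,:b.shape[1]]=b
cv2.imwrite("pics/d1.png",c[:,:,::-1])
E
```

```text
[0.46927123 0.23007872 0.2057706 ] [ 3.14124773e+00 -1.99370415e-04 -2.86170473e+00]
clamp (array([ 0.44814501, -0.27568535,  0.00992211]), np.float64(0.0038694849646779563)) brush (array([ 0.44538771, -0.18955431,  0.01200902]), np.float64(0.0030591383306450455))
```

View pics/d1.png

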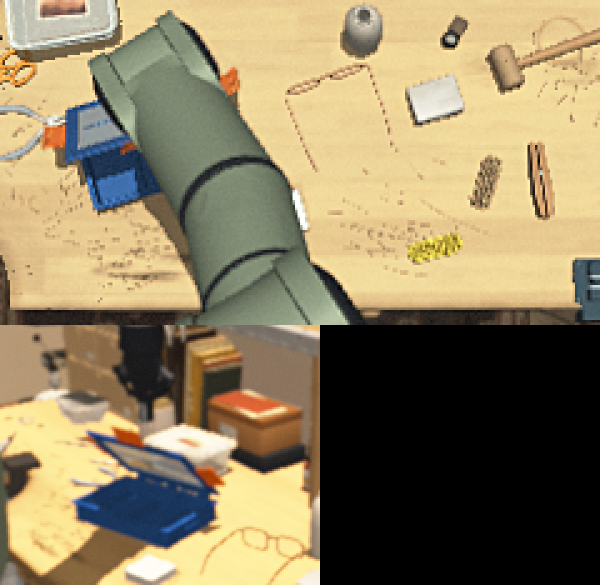

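arm_command --commands '[[[0,0,-20],0,1],[[0,0,-20],0,1],[[0,0,-15],0,1],[[0,0,0],0,1],[[9,2.5,0],0,1],[[9,2.5,0],0,1],[[9,2.5,0],0,1],[[9,2.5,1],0,1],[[9,2.5,1],0,1],[[9,2.5,1],0,1],[[9,2.5,1],0,1]]'

```text
clock: 3.1
position: [0.5337, 0.2469, 0.1549]
tool_rot: [-3.142, 0.0, -2.862]
force: [0.4, 0.5, -0.6]
grip_width: -0.0003
finger_force: 0.0
```

arm_command --commands '[[[9,2.5,1],0,1],[[9,2.5,1],0,1],[[9,2.5,1],0,1]]'

```text
clock: 3.4
position: [0.5606, 0.2545, 0.1578]
tool_rot: [-3.142, -0.0, -2.862]
force: [0.4, 0.0, -0.3]
grip_width: -0.0
finger_force: 0.0
```

```bash
python3 - <<'E'
from h import *
g=grab("scene");s=bot.observe();print(s["position"],s["force"])
crop(g,215,70,345,205,4,"d2")
E
```

```text
[0.56175199 0.25476431 0.1579619 ] [-1.03280278 -0.20355453  0.39978472]
```

View pics/d2.png

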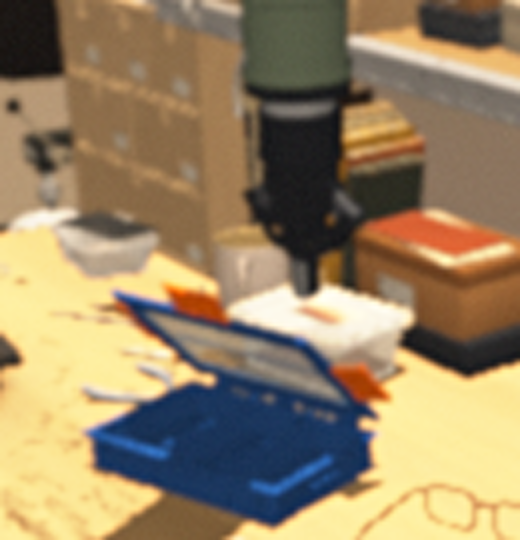

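The crop shows the fingertip at about scene (292,143), above and behind the lid, and the lid hasn't moved. So the free edge is lower than I measured. I'll check the lid angle against both views.

```bash
python3 - <<'E'
from h import *
f=grab("top");g=grab("scene");s=bot.observe()
print("tcp",proj(g,s["position"]))
psi=.285;ex=np.array([np.cos(psi),np.sin(psi),0]);ey=np.array([-np.sin(psi),np.cos(psi),0]);ez=np.array([0,0,1.])
o=np.array([.5125,.320,0]);h=o+.0835*ex+.042*ez
print("obs top free -y (268.3,176.2) +y (206.7,195); scene -y (291.6,155.6) +y (244.5,143.6)")
for th in (.4,.5,.6,.7,.8,.9,1.0):
    u=-ex*np.cos(th)+ez*np.sin(th);n=ex*np.sin(th)+ez*np.cos(th)
    X=[h+.164*u+.009*n+y*ey for y in(-.12,.12)]
    print(th,X[0].round(3),proj(f,X).round(1).tolist(),proj(g,X).round(1).tolist())
print("rim",proj(f,[o-.075*ex+y*ey+.04*ez for y in(-.116,.116)]),proj(g,[o-.075*ex+y*ey+.04*ez for y in(-.116,.116)]))
E
```

```text
tcp [[292.23821609 151.02440322]]
obs top free -y (268.3,176.2) +y (206.7,195); scene -y (291.6,155.6) +y (244.5,143.6)
0.4 [0.485 0.187 0.114] [[274.9, 188.6], [212.5, 206.8]] [[285.8, 172.9], [237.6, 158.4]]
0.5 [0.492 0.189 0.129] [[273.9, 185.8], [211.1, 204.1]] [[287.1, 168.4], [238.7, 154.3]]
0.6 [0.501 0.192 0.142] [[272.8, 182.6], [209.6, 201.1]] [[288.6, 163.9], [240.2, 150.2]]
0.7 [0.512 0.195 0.155] [[271.7, 179.1], [208.0, 197.8]] [[290.4, 159.7], [241.9, 146.3]]
0.8 [0.523 0.198 0.166] [[270.5, 175.4], [206.4, 194.1]] [[292.4, 155.6], [243.8, 142.6]]
0.9 [0.535 0.202 0.176] [[269.2, 171.4], [204.9, 190.2]] [[294.6, 151.8], [246.0, 139.1]]
1.0 [0.549 0.206 0.185] [[267.9, 167.2], [203.3, 186.0]] [[297.0, 148.3], [248.3, 136.0]]
rim [[276.64276325 195.29102702]
 [218.87071392 212.20005857]] [[283.93481136 192.65805655]
 [238.11692156 177.39999196]]
```

arm_command --commands '[[[0,0,20],0,1],[[-24,-6.7,15],0,1],[[-24,-6.7,0],0,1],[[-24,-6.7,0],0,1],[[-24,-6.7,0],0,1],[[0,0,-25],0,1],[[0,0,-25],0,1],[[0,0,-20],0,1],[[0,0,0],0,1]]'

```text
clock: 4.45
position: [0.4623, 0.2267, 0.1209]
tool_rot: [-3.141, -0.004, -2.862]
force: [0.5, -0.7, 0.4]
grip_width: 0.0
finger_force: 0.0
```

```bash
python3 - <<'E'
from h import *
g=grab("scene");s=bot.observe();print(s["position"],s["force"],proj(g,s["position"]))
crop(g,235,100,315,180,7,"d3")
E
```

```text
[0.46313845 0.2271245  0.1223813 ] [-0.54622092 -0.28591831 -0.33162   ] [[274.29118917 168.72223885]]
```

View pics/d3.png

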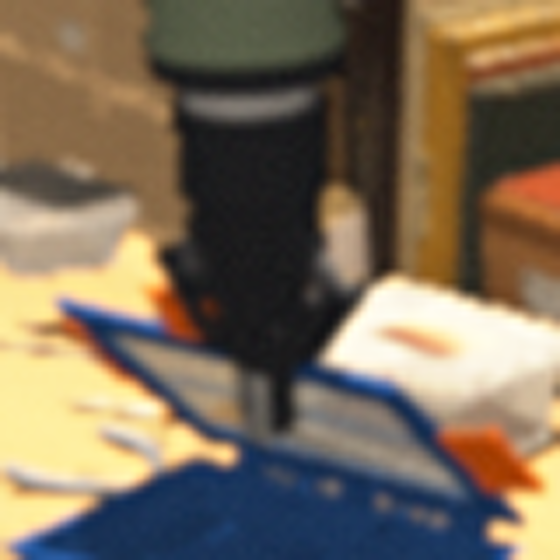

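arm_command --commands '[[[9,2.5,0],0,1],[[9,2.5,0],0,1],[[9,2.5,0],0,1],[[9,2.5,0],0,1],[[9,2.5,0],0,1],[[9,2.5,0],0,1]]'

```text
clock: 5.1
position: [0.518, 0.2424, 0.1228]
tool_rot: [-3.141, -0.002, -2.862]
force: [-6.3, -1.1, 4.6]
grip_width: -0.0002
finger_force: 2.9
```

```bash
python3 - <<'E'
from h import *
g=grab("scene");f=grab("top");s=bot.observe();print(s["position"],s["force"],proj(g,s["position"]),s["qpos"])
a=cv2.resize(g["image"][100:180,235:315],None,fx=5,fy=5,interpolation=3);b=cv2.resize(f["image"][145:225,180:260],None,fx=5,fy=5,interpolation=3)
cv2.imwrite("pics/d4.png",np.hstack([a,b])[:,:,::-1])
E
```

```text
[0.51887067 0.24266021 0.12278073] [ 0.3508288  -0.30802556 -1.05345621] [[285.02583684 163.49072373]] [-0.52539069  0.54096199 -0.02168411  1.81651817  0.01587642  0.78408003
  1.29442475]
```

View pics/d4.png

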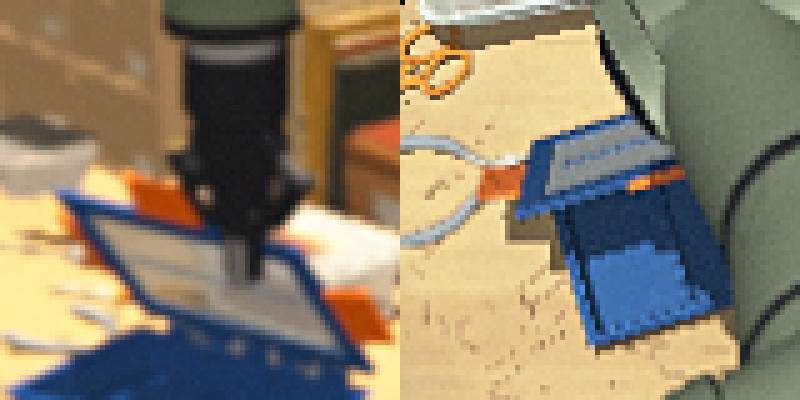

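arm_command --commands '[[[9,2.4,2],0,1],[[9,2.4,3],0,1],[[9,2.4,3],0,1],[[9,2.4,3],0,1],[[9,2.4,3],0,1],[[9,2.4,3],0,1],[[9,2.4,3],0,1],[[9,2.4,3],0,1],[[9,2.4,2],0,1],[[9,2.4,2],0,1],[[9,2.4,0],0,1],[[9,2.4,0],0,1],[[6,1.6,0],0,1],[[0,0,0],0,1],[[0,0,0],0,1],[[0,0,0],0,1]]'

```text
clock: 6.8
position: [0.6318, 0.2728, 0.15]
tool_rot: [3.142, 0.0, -2.862]
force: [-0.5, 1.6, -0.1]
grip_width: 0.0001
finger_force: 0.0
```

```bash
python3 - <<'E'
from h import *
g=grab("scene");f=grab("top");s=bot.observe();print(s["position"],s["force"],proj(g,s["position"]),s["qpos"])
a=cv2.resize(g["image"][100:180,235:315],None,fx=5,fy=5,interpolation=3);b=cv2.resize(f["image"][145:225,180:260],None,fx=5,fy=5,interpolation=3)
cv2.imwrite("pics/d5.png",np.hstack([a,b])[:,:,::-1])
E
```

```text
[0.63175995 0.27284114 0.14999714] [0.20171958 0.23240179 0.59548112] [[305.15219626 147.27580215]] [-0.48731909  0.67890013 -0.01057686  1.46736866  0.00800439  0.99511125
  1.35008758]
```

View pics/d5.png

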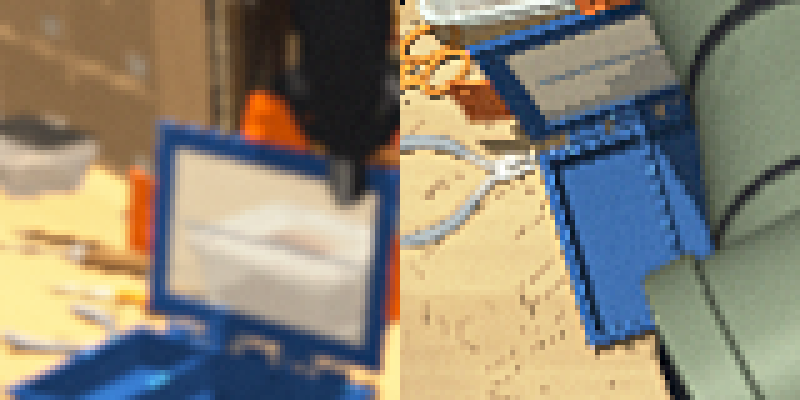

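The lid now leans back well past upright. In the top crop its inner face faces the camera, spanning rows 15–130. Next is the ring clamp.

arm_command --commands '[[[-16,-4,10],0,1],[[-16,-4,20],0,1],[[-16,-4,35],0,1],[[-8,-32,35],-0.008,0.5],[[-8,-32,0],-0.008,-0.2],[[-8,-32,0],-0.008,-0.2],[[-8,-32,0],-0.008,-0.2],[[-8,-32,0],-0.008,-0.2],[[-8,-32,0],-0.008,-0.2],[[-8,-32,0],-0.008,-0.2],[[-8,-32,0],-0.008,-0.2],[[-8,-32,0],-0.008,-0.2],[[-8,-32,0],-0.008,-0.2],[[-8,-32,0],-0.008,-0.2],[[-8,-32,0],-0.008,-0.2],[[-8,-32,0],-0.008,-0.2],[[-8,-32,0],-0.008,-0.2],[[-8,-32,0],-0.008,-0.2],[[-8,-32,0],-0.008,-0.2],[[-8,-32,0],-0.008,-0.2]]'

```text
clock: 8.9
position: [0.4473, -0.2843, 0.2501]
tool_rot: [-3.141, 0.001, -2.999]
force: [1.1, -0.5, 0.6]
grip_width: 0.0514
finger_force: 0.0
```

```bash
python3 - <<'E'
from h import *
g=grab("scene");f=grab("top");s=bot.observe();print(s["position"],s["tool_rot"],s["qpos"],s["grip_width"])
# lid angle: free-edge corners in top
a=cv2.resize(g["image"][75:205,215:345],None,fx=3,fy=3,interpolation=3);b=cv2.resize(f["image"][115:245,180:310],None,fx=3,fy=3,interpolation=3)
c=cv2.resize(g["image"][190:290,300:400],(390,390),interpolation=3)
cv2.imwrite("pics/d6.png",np.hstack([a,b])[:,:,::-1])
psi=.285;ex=np.array([np.cos(psi),np.sin(psi),0]);ey=np.array([-np.sin(psi),np.cos(psi),0]);ez=np.array([0,0,1.])
o=np.array([.5125,.320,0]);h=o+.0835*ex+.042*ez
for th in (1.6,1.7,1.8,1.9,2,2.1):
    u=-ex*np.cos(th)+ez*np.sin(th);n=ex*np.sin(th)+ez*np.cos(th)
    X=[h+.164*u+y*ey for y in(-.12,.12)]
    print(th,((proj(f,X)-[180,115])*3).round().tolist(),((proj(g,X)-[215,75])*3).round().tolist())
E
```

```text
[ 0.44608183 -0.28718198  0.25007143] [-3.13984098e+00 -1.90247534e-04 -3.00382424e+00] [ 0.29215931  0.32735021  0.21592577  1.80518973 -0.07930833  1.01666188
  2.24724575] 0.05178151946562814
1.6 [[243.0, 85.0], [49.0, 142.0]] [[289.0, 183.0], [145.0, 150.0]]
1.7 [[239.0, 73.0], [46.0, 129.0]] [[297.0, 181.0], [153.0, 148.0]]
1.8 [[236.0, 61.0], [43.0, 117.0]] [[305.0, 180.0], [161.0, 147.0]]
1.9 [[233.0, 50.0], [42.0, 106.0]] [[313.0, 180.0], [169.0, 147.0]]
2 [[231.0, 41.0], [40.0, 96.0]] [[320.0, 181.0], [177.0, 149.0]]
2.1 [[229.0, 32.0], [39.0, 87.0]] [[327.0, 184.0], [185.0, 152.0]]
```

View pics/d6.png

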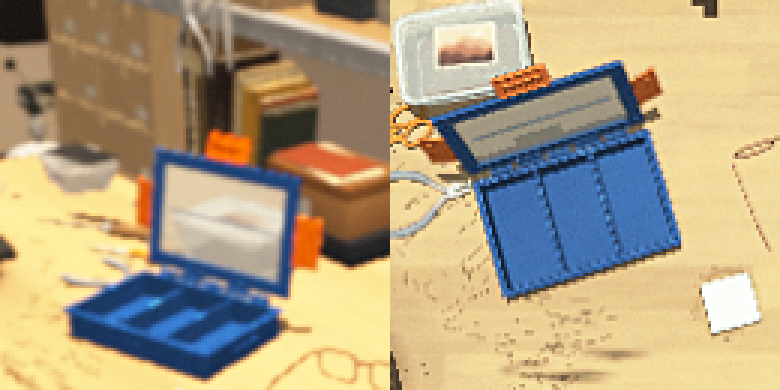

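arm_command --commands '[[[0.5,9,-30],0,-0.2],[[0,0,-40],0,-0.2],[[0,0,-40],0,-0.2],[[0,0,-35],0,-0.2],[[0,0,0],0,-0.2],[[0,0,0],0,-0.2]]'

```text
clock: 9.6
position: [0.4485, -0.2742, 0.1056]
tool_rot: [3.142, -0.0, -2.998]
force: [-0.6, -0.4, 0.8]
grip_width: 0.0514
finger_force: 0.0
```

```bash
python3 - <<'E'
from h import *
g=grab("scene");s=bot.observe();print(s["position"],s["tool_rot"],proj(g,s["position"]),((proj(g,s["position"])-[310,180])*6))
crop(g,310,180,410,280,6,"d7")
E
```

```text
[ 0.44907339 -0.27447036  0.10640374] [-3.14070428e+00  1.36361578e-03 -2.99847609e+00] [[369.38933899 232.39689264]] [[356.33603396 314.38135583]]
```

View pics/d7.png

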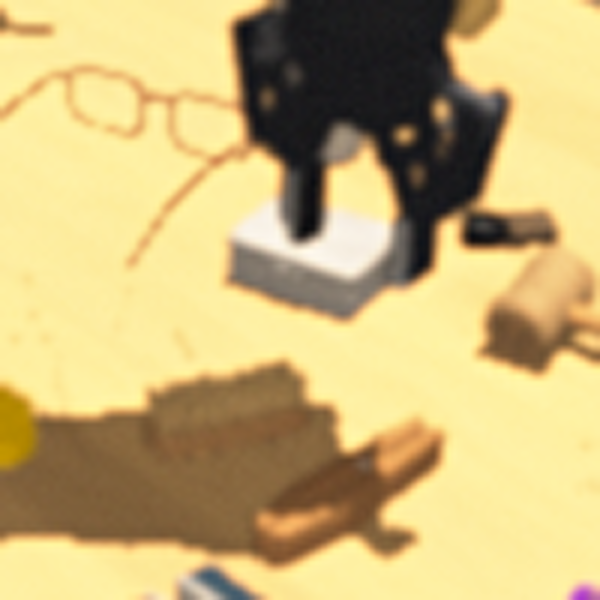

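arm_command --commands '[[[-1,-2,-40],0,-0.2],[[0,0,-30],0,-0.2],[[0,0,-13],0,-0.2],[[0,0,0],0,-0.2],[[0,0,0],0,-0.2]]'

```text
clock: 10.15
position: [0.4482, -0.2766, 0.0234]
tool_rot: [-3.141, 0.002, -2.999]
force: [-0.4, -0.5, 0.5]
grip_width: 0.0513
finger_force: 0.0
```

```bash
python3 - <<'E'
from h import *
g=grab("scene");s=bot.observe();print(s["position"],s["force"],((proj(g,s["position"])-[330,215])*8))
crop(g,330,215,400,285,8,"d8")
E
```

```text
[ 0.44833652 -0.27668004  0.0235197 ] [0.51857511 0.45364939 0.43607531] [[307.78945482 345.45294312]]
```

View pics/d8.png

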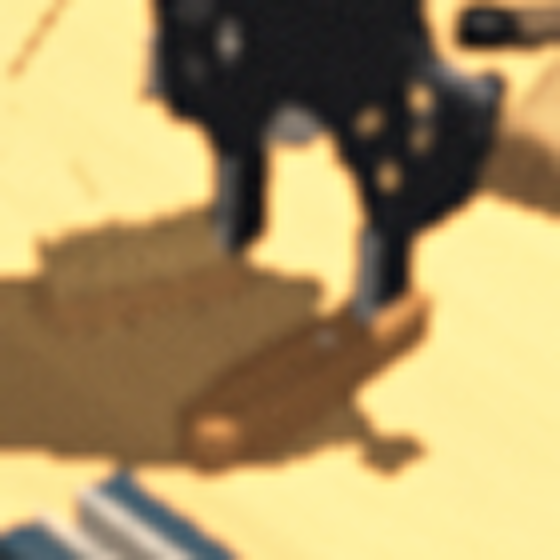

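arm_command --commands '[[[0,0,-10],0,-0.2],[[0,0,-10],0,-0.2],[[0,0,-5],0,-0.2],[[0,0,-4],0,-0.2],[[0,0,0],0,-0.2]]'

```text
clock: 10.7
position: [0.447, -0.276, -0.0078]
tool_rot: [3.141, -0.001, -2.998]
force: [0.4, -0.4, 0.3]
grip_width: 0.0511
finger_force: 0.0
```

arm_command --commands '[[[0,0,-4],0,-0.2],[[0,0,0],0,0.6],[[0,0,0],0,0.6],[[0,0,0],0,0.6],[[0,0,0],0,0.6],[[0,0,0],0,0.6],[[0,0,0],0,0.6]]' --newtons 50

```text
clock: 11.4
position: [0.4474, -0.2764, -0.0109]
tool_rot: [-3.141, 0.0, -2.999]
force: [-1.8, -1.3, 4.6]
grip_width: 0.0253
finger_force: 49.3
```

arm_command --commands '[[[0,0,10],0,0.6],[[0,0,30],0,0.6],[[0,0,40],0,0.6],[[0,0,50],0,0.6],[[5,32,0],0.009,0.6],[[5,32,0],0.009,0.6],[[5,32,0],0.009,0.6],[[5,32,0],0.009,0.6],[[5,32,0],0.009,0.6],[[5,32,0],0.009,0.6],[[5,32,0],0.009,0.6],[[5,32,0],0.009,0.6],[[5,32,0],0.009,0.6],[[5,32,0],0.009,0.6],[[5,32,0],0.009,0.6],[[5,32,0],0.009,0.6],[[5,32,0],0.009,0.6],[[5,32,0],0.009,0.6],[[5,32,0],0.009,0.6],[[6,32,0],0,0.6]]'

```text
clock: 13.4
position: [0.5282, 0.2372, 0.1195]
tool_rot: [3.142, 0.0, -2.863]
force: [-0.0, 0.3, -1.0]
grip_width: 0.0249
finger_force: 49.1
```

arm_command --commands '[[[0,0,0],0,0.6],[[0,0,0],0,0.6],[[0,0,0],0,0.6]]'

```text
clock: 13.7
position: [0.5283, 0.2348, 0.1191]
tool_rot: [-3.141, -0.0, -2.864]
force: [0.0, 0.6, -0.9]
grip_width: 0.0252
finger_force: 49.2
```

```bash
python3 - <<'E'
from h import *
g=grab("scene");f=grab("top");s=bot.observe();print(s["position"],s["tool_rot"],s["grip_width"],s["finger_force"])
o=np.array([.5125,.320,0]);psi=s and .285
P=s["position"];d=P-o;print("case xy",d[0]*np.cos(psi)+d[1]*np.sin(psi),-d[0]*np.sin(psi)+d[1]*np.cos(psi))
a=cv2.resize(g["image"][110:210,230:330],None,fx=4,fy=4,interpolation=3);b=cv2.resize(f["image"][180:230,340:420],None,fx=5,fy=5,interpolation=3)
c=np.zeros((400,800,3),np.uint8);c[:,:400]=a;c[:250,400:]=b
cv2.imwrite("pics/d9.png",c[:,:,::-1])
E
```

```text
[0.52841691 0.23473989 0.11906113] [-3.14127228e+00 -1.51093341e-06 -2.86474024e+00] 0.02530049981543652 49.18406991229858
case xy -0.008696669969801504 -0.08629601819379193
```

View pics/d9.png

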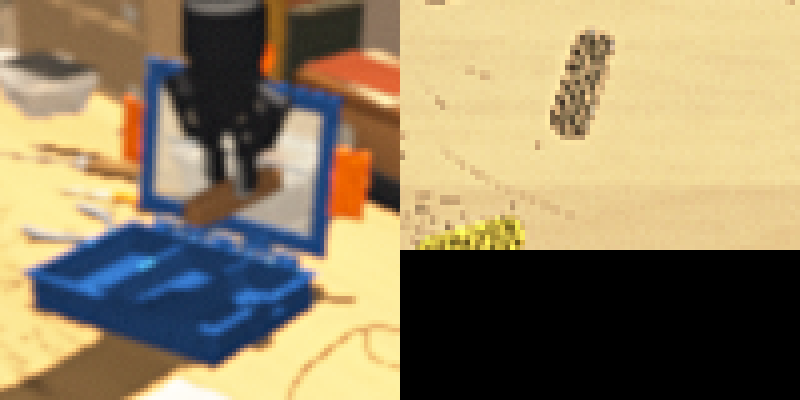

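arm_command --commands '[[[5.5,12,0],0,0.6],[[0,0,-20],0,0.6],[[0,0,-20],0,0.6],[[0,0,-20],0,0.6],[[0,0,0],0,0.6],[[0,0,0],0,0.6]]'

```text
clock: 14.4
position: [0.5341, 0.2481, 0.0591]
tool_rot: [-3.142, -0.0, -2.864]
force: [-0.2, -0.8, 0.1]
grip_width: 0.025
finger_force: 49.2
```

arm_command --commands '[[[0,0,-10],0,0.6],[[0,0,-10],0,0.6],[[0,0,-10],0,0.6],[[0,0,-10],0,0.6],[[0,0,0],0,0.6]]'

```text
clock: 14.9
position: [0.5331, 0.2474, 0.0172]
tool_rot: [-3.141, -0.002, -2.863]
force: [-0.6, -0.2, 0.4]
grip_width: 0.025
finger_force: 49.2
```

arm_command --commands '[[[0,0,-8],0,0.6],[[0,0,-8],0,0.6],[[0,0,-5],0,0.6],[[0,0,0],0,0.6],[[0,0,0],0,0.6]]'

```text
clock: 15.4
position: [0.5339, 0.2478, -0.0022]
tool_rot: [-3.142, -0.0, -2.864]
force: [-0.2, 0.0, -0.8]
grip_width: 0.0254
finger_force: 52.7
```

arm_command --commands '[[[0,0,-2],0,0.6],[[0,0,0],0,0.3],[[0,0,0],0,0.15],[[0,0,0],0,0.15],[[0,0,0],0,0.15]]'

```text
clock: 15.9
position: [0.5339, 0.248, -0.0041]
tool_rot: [3.141, 0.0, -2.863]
force: [0.3, 0.1, -0.4]
grip_width: 0.0366
finger_force: 0.3
```

arm_command --commands '[[[0,0,8],0,0.15],[[0,0,20],0,0.15],[[0,0,40],0,0.15],[[0,0,50],0,0.15],[[-6,-36,45],0,-0.2],[[-6,-36,0],0,-0.2],[[-6,-36,0],0,-0.2],[[-6,-36,0],0,-0.2],[[-6,-36,0],0,-0.2],[[-6,-36,0],0,-0.2]]'

```text
clock: 16.9
position: [0.4983, 0.0353, 0.1534]
tool_rot: [-3.142, 0.001, -2.864]
force: [1.1, -0.3, -0.4]
grip_width: 0.0511
finger_force: 0.0
```

```bash
cat > m.py <<'E'
from h import *
f=grab("top");g=grab("scene");s=bot.observe();print(s["position"],s["tool_rot"],s["grip_width"])
bg=np.array([232,202,144.])
# brush on bench, top view
x0,y0,x1,y1=350,170,412,222
reg=f["image"][y0:y1,x0:x1].astype(float)
hsv=cv2.cvtColor(f["image"][y0:y1,x0:x1],cv2.COLOR_RGB2HSV)
m=((np.linalg.norm(reg-bg,axis=2)>60)).astype(np.uint8)
m=cv2.morphologyEx(m,cv2.MORPH_CLOSE,np.ones((3,3),np.uint8))
n,lab,st,ce=cv2.connectedComponentsWithStats(m)
for i in range(1,n):
    if st[i,4]>40:
        pp=np.argwhere(lab==i)[:,::-1]+[x0,y0]; r=cv2.minAreaRect(pp.astype(np.float32))
        print("top",st[i].tolist(),np.round(r[0],1),np.round(r[1],1),cv2.boxPoints(r).round(1).tolist(),onz(f,[r[0]],.025)[0].round(4),onz(f,[r[0]],.012)[0].round(4), pp.mean(0), f["image"][pp[:,1],pp[:,0]].mean(0).round())
# wood-coloured pixels in case area
H=cv2.cvtColor(f["image"],cv2.COLOR_RGB2HSV)
cm=((H[...,0]<20)&(H[...,1]>60)&(H[...,2]>60)).astype(np.uint8)
bx=np.zeros_like(cm);psi=.285;R=np.array([[np.cos(psi),-np.sin(psi)],[np.sin(psi),np.cos(psi)]])
X=np.array([[*(np.array([.5125,.32])+R@p),.02] for p in((-.07,-.11),(-.07,.11),(.06,.11),(.06,-.11))])
cv2.fillPoly(bx,[proj(f,X).round().astype(np.int32)],1)
pp=np.argwhere(cm&bx)[:,::-1]
if len(pp)>10:
    w=onz(f,pp,.026)[:,:2]; c=(w-[.5125,.32])@R; print("in case",len(pp),"case xy min/max/mean",c.min(0).round(3),c.max(0).round(3),c.mean(0).round(3))
E
python3 m.py
```

```text
[0.49791615 0.03198896 0.15345752] [-3.14019381e+00 -6.60010356e-05 -2.86927579e+00] 0.05146342896661259
top [0, 0, 15, 10, 120] [357.  174.5] [ 9. 14.] [[350.0, 170.0], [364.0, 170.0], [364.0, 179.0], [350.0, 179.0]] [ 0.5573 -0.1251  0.025 ] [ 0.5604 -0.1261  0.012 ] [356.29166667 173.61666667] [210. 204. 190.]
top [20, 16, 13, 22, 157] [375.8 196.6] [ 8.  21.6] [[368.8999938964844, 205.8000030517578], [375.1000061035156, 185.10000610351562], [382.79998779296875, 187.39999389648438], [376.6000061035156, 208.10000610351562]] [ 0.4689 -0.1966  0.025 ] [ 0.4713 -0.1982  0.012 ] [375.68789809 196.50955414] [151. 126.  90.]
in case 171 case xy min/max/mean [-0.056 -0.09 ] [ 0.056 -0.063] [-0.002 -0.076]
```

arm_command --commands '[[[-3,-25.5,0],-0.063,-0.2],[[-3,-25.5,0],-0.063,-0.2],[[-3,-25.5,0],-0.063,-0.2],[[-3,-25.5,0],-0.063,-0.2],[[-3,-25.5,0],-0.063,-0.2],[[-3,-25.5,0],-0.063,-0.2],[[-3,-25.5,0],-0.063,-0.2],[[-3,-25.5,0],-0.063,-0.2],[[-3,-25.5,0],-0.063,-0.2],[[0,0,0],0,-0.2],[[0,0,0],0,-0.2],[[0,0,-30],0,-0.2],[[0,0,-30],0,-0.2],[[0,0,-20],0,-0.2],[[0,0,0],0,-0.2],[[0,0,0],0,-0.2]]'

```text
clock: 18.6
position: [0.472, -0.1921, 0.0732]
tool_rot: [3.141, -0.0, 2.854]
force: [0.3, 0.1, 0.5]
grip_width: 0.0514
finger_force: 0.0
```

```bash
python3 - <<'E'
from h import *
g=grab("scene");s=bot.observe();print(s["position"],s["tool_rot"],s["qpos"])
# brush: darker-than-bench pixels near expected spot, in scene; expected projection
print(proj(g,[[.470,-.1975,.02],[.47+.0425*np.cos(-.291),-.1975+.0425*np.sin(-.291),.02],[.47-.0425*np.cos(-.291),-.1975-.0425*np.sin(-.291),.02]]).round(1))
H=cv2.cvtColor(g["image"],cv2.COLOR_RGB2HSV)
for y in range(226,258,2): print(y,"".join("#" if g["image"][y,x].sum()<250 else "+" if g["image"][y,x].sum()<430 else "o" if g["image"][y,x].sum()<560 else "." for x in range(320,390)))
E
```

```text
[ 0.47234035 -0.19235729  0.07365555] [3.14138782e+00 1.00147231e-03 2.85366589e+00] [ 0.06773646  0.55688698  0.27331295  2.02155026 -0.25796124  0.59448602
  1.7992786 ]
[[355.3 244.3]
 [368.2 241.4]
 [342.  247.3]]
226 ...........................o++++++++++++++++++oooo+++++o..............
228 ..............................ooo++++++++++++++++++++o................
230 ...................................ooo+++++++++++++o..................
232 ....................oooo..................ooo++++o....................
234 .....oooo++++++++++++++++++++++++o....................................
236 ++++++++++++++++++++++++++++++++++o...................................
238 ++++++++++++++++++++++++++++++++++...................................o
240 +++++++++++++++++++++++++++++++++++ooooo++oooooo......................
242 +++++++++++++++++++++++++++++++++++++++++++ooo++o.....................
244 +++++++++++++++++++++++++++++++++++++++++++++++++o....................
246 ++++++++++++++++++++++++++++++++++++++++++++oooooo....................
248 +++++++++++++++++++++++++++++++++++++++++++oo++++o....................
250 +++++++++++++++++++++++++++++++++++++++++++++oooo.....................
252 +++++++++++++++++++++++#+++++++++++++++o..............................
254 ++++++++++++++++++++++++++++++++++++++o...............................
256 ...............ooooooo..........++++++++..............................
```

arm_command --commands '[[[-2,-5,-20],0,-0.2],[[0,0,-20],0,-0.2],[[0,0,-20],0,-0.2],[[0,0,-15],0,-0.2],[[0,0,-8],0,-0.2],[[0,0,-4],0,-0.2],[[0,0,0],0,-0.2]]'

```text
clock: 19.35
position: [0.47, -0.1977, -0.0139]
tool_rot: [3.142, 0.001, 2.853]
force: [-0.8, 0.4, 0.3]
grip_width: 0.051
finger_force: 0.0
```

arm_command --commands '[[[0,0,-3],0,-0.2],[[0,0,0],0,-0.2]]'

```text
clock: 19.55
position: [0.47, -0.1977, -0.017]
tool_rot: [3.142, 0.001, 2.853]
force: [0.8, 0.2, -1.1]
grip_width: 0.0513
finger_force: 0.0
```

arm_command --commands '[[[0,0,-3],0,-0.2],[[0,0,0],0,-0.2]]'

```text
clock: 19.75
position: [0.4697, -0.1977, -0.0205]
tool_rot: [3.142, -0.0, 2.853]
force: [-0.7, -1.2, 0.0]
grip_width: 0.0516
finger_force: 0.0
```

arm_command --commands '[[[0,0,0],0,0.1],[[0,0,0],0,0.5],[[0,0,0],0,0.5],[[0,0,0],0,0.5],[[0,0,0],0,0.5],[[0,0,0],0,0.5]]'

```text
clock: 20.35
position: [0.4697, -0.1978, -0.0201]
tool_rot: [3.142, 0.0, 2.853]
force: [-2.4, 0.6, 8.4]
grip_width: 0.0279
finger_force: 49.0
```

arm_command --commands '[[[0,0,10],0,0.5],[[0,0,30],0,0.5],[[0,0,50],0,0.5],[[0,0,50],0,0.5],[[3,34,0],0.038,0.5],[[3,34,0],0.038,0.5],[[3,34,0],0.038,0.5],[[3,34,0],0.038,0.5],[[3,34,0],0.038,0.5],[[3,34,0],0.038,0.5],[[3,34,0],0.038,0.5],[[3,34,0],0.038,0.5],[[3,34,0],0.038,0.5],[[3,34,0],0.038,0.5],[[3,34,0],0.038,0.5],[[3,34,0],0.038,0.5],[[3,34,0],0.038,0.5],[[3,34,0],0.038,0.5],[[1,34,0],0.038,0.5],[[0,8,0],0,0.5]]'

```text
clock: 22.35
position: [0.5118, 0.3243, 0.12]
tool_rot: [3.14, 0.0, -2.855]
force: [-0.4, 0.2, -0.9]
grip_width: 0.028
finger_force: 49.9
```

arm_command --commands '[[[0,0,0],0,0.5],[[0,0,0],0,0.5],[[0,0,0],0,0.5]]'

```text
clock: 22.65
position: [0.513, 0.3187, 0.1199]
tool_rot: [-3.141, -0.0, -2.862]
force: [0.3, -0.1, -0.9]
grip_width: 0.028
finger_force: 49.9
```

arm_command --commands '[[[0,0,-25],0,0.5],[[0,0,-25],0,0.5],[[0,0,-20],0,0.5],[[0,0,-15],0,0.5],[[0,0,-10],0,0.5],[[0,0,-10],0,0.5],[[0,0,0],0,0.5]]'

```text
clock: 23.35
position: [0.5124, 0.3199, 0.0138]
tool_rot: [-3.141, -0.001, -2.861]
force: [-0.2, -0.2, -0.9]
grip_width: 0.0277
finger_force: 49.9
```

arm_command --commands '[[[0,0,-9],0,0.5],[[0,0,-9],0,0.5],[[0,0,-7],0,0.5],[[0,0,0],0,0.5]]'

```text
clock: 23.75
position: [0.5122, 0.3199, -0.0114]
tool_rot: [-3.141, -0.001, -2.86]
force: [0.2, -0.3, -0.8]
grip_width: 0.028
finger_force: 49.9
```

arm_command --commands '[[[0,0,-2],0,0.5],[[0,0,0],0,0.3],[[0,0,0],0,0.12],[[0,0,0],0,0.12],[[0,0,0],0,0.12],[[0,0,8],0,0.12],[[0,0,20],0,0.12],[[0,0,40],0,0.12],[[0,0,50],0,0.12],[[0,-30,50],0,0.12],[[0,-40,50],0,0.5],[[0,-40,30],0,1],[[0,-40,20],0,1],[[0,-40,0],0,1],[[0,-40,0],0,1],[[0,-20,0],0,1],[[0,0,0],0,1]]'

```text
clock: 25.45
position: [0.5128, 0.08, 0.2382]
tool_rot: [-3.141, 0.001, -2.865]
force: [0.8, 0.1, -0.6]
grip_width: -0.0001
finger_force: 0.0
```

```bash
python3 m.py; python3 - <<'E'
from h import *
f=grab("top")
for z in (.25,.35,.45): print(z,onz(f,[(285,120),(285,92),(230,95),(228,148),(205,152)],z).round(3)[:,:2].tolist())
H=cv2.cvtColor(f["image"],cv2.COLOR_RGB2HSV)
psi=.285;R=np.array([[np.cos(psi),-np.sin(psi)],[np.sin(psi),np.cos(psi)]])
nb=((H[...,0]<95)|(H[...,0]>130)|(H[...,1]<70)).astype(np.uint8)
bx=np.zeros_like(nb)
X=np.array([[*(np.array([.5125,.32])+R@p),.02] for p in((-.066,-.105),(-.066,.105),(.055,.105),(.055,-.105))])
cv2.fillPoly(bx,[proj(f,X).round().astype(np.int32)],1)
n,lab,st,ce=cv2.connectedComponentsWithStats(nb&bx)
for i in range(1,n):
    if st[i,4]>15:
        pp=np.argwhere(lab==i)[:,::-1];c=(onz(f,pp,.028)[:,:2]-[.5125,.32])@R
        print(st[i,4],c.min(0).round(3),c.max(0).round(3),c.mean(0).round(3))
E
```

```text
[0.51275082 0.08334293 0.23788582] [ 3.14136269e+00  6.43122847e-04 -2.86108543e+00] 9.322699307375259e-05
top [0, 0, 15, 10, 120] [357.  174.5] [ 9. 14.] [[350.0, 170.0], [364.0, 170.0], [364.0, 179.0], [350.0, 179.0]] [ 0.5573 -0.1251  0.025 ] [ 0.5604 -0.1261  0.012 ] [356.29166667 173.61666667] [209. 203. 189.]
in case 305 case xy min/max/mean [-0.056 -0.09 ] [0.056 0.011] [ 0.    -0.044]
0.25 [[0.702, 0.141], [0.807, 0.142], [0.798, 0.339], [0.602, 0.338], [0.588, 0.418]]
0.35 [[0.665, 0.132], [0.763, 0.134], [0.755, 0.317], [0.572, 0.316], [0.559, 0.39]]
0.45 [[0.628, 0.124], [0.719, 0.125], [0.712, 0.295], [0.542, 0.294], [0.53, 0.363]]
193 [-0.058 -0.091] [ 0.054 -0.061] [-0.002 -0.076]
171 [-0.041 -0.018] [0.046 0.014] [ 0.002 -0.002]
```

Both tools are in their bays: the clamp centred at case y −76 mm, the brush at −2 mm. Next I compute the arc for closing the lid.

```bash
python3 - <<'E'
import numpy as np
psi=.285;ex=np.array([np.cos(psi),np.sin(psi)]);ey=np.array([-ex[1],ex[0]])
def P(th,r=.140,m=0,d=.025,y=-.08):
    x=.0835-r*np.cos(th)+.009*np.sin(th)+.011+m; z=.042+r*np.sin(th)+.009*np.cos(th)-d
    w=np.array([.5125,.320])+ex*x+ey*y; return np.array([*w,z])
print(P(1.8,m=.012))
ths=np.r_[np.arange(1.8,0.0,-.075),0]
W=np.array([P(t) for t in ths]); D=np.diff(np.vstack([P(1.8,m=.012),W]),axis=0)*1000
for t,d,w in zip(ths,D,W): print(round(t,3),d.round(1).tolist(),w.round(3))
E
```

```text
[0.67613284 0.28457772 0.15129385]
1.8 [-11.5, -3.4, 0.0] [0.665 0.281 0.151]
1.725 [-9.8, -2.9, 2.7] [0.655 0.278 0.154]
1.65 [-9.9, -2.9, 1.9] [0.645 0.275 0.156]
1.575 [-10.0, -2.9, 1.1] [0.635 0.272 0.157]
1.5 [-10.1, -3.0, 0.3] [0.625 0.27  0.157]
1.425 [-10.1, -3.0, -0.5] [0.615 0.267 0.157]
1.35 [-10.0, -2.9, -1.2] [0.605 0.264 0.156]
1.275 [-9.9, -2.9, -2.0] [0.595 0.261 0.154]
1.2 [-9.7, -2.9, -2.8] [0.585 0.258 0.151]
1.125 [-9.5, -2.8, -3.5] [0.576 0.255 0.147]
1.05 [-9.2, -2.7, -4.3] [0.566 0.252 0.143]
0.975 [-8.9, -2.6, -5.0] [0.557 0.25  0.138]
0.9 [-8.5, -2.5, -5.7] [0.549 0.247 0.132]
0.825 [-8.1, -2.4, -6.3] [0.541 0.245 0.126]
0.75 [-7.6, -2.2, -6.9] [0.533 0.243 0.119]
0.675 [-7.1, -2.1, -7.5] [0.526 0.241 0.112]
0.6 [-6.5, -1.9, -8.0] [0.52  0.239 0.103]
0.525 [-5.9, -1.7, -8.5] [0.514 0.237 0.095]
0.45 [-5.3, -1.6, -9.0] [0.508 0.235 0.086]
0.375 [-4.6, -1.4, -9.3] [0.504 0.234 0.077]
0.3 [-3.9, -1.2, -9.7] [0.5   0.233 0.067]
0.225 [-3.2, -0.9, -10.0] [0.497 0.232 0.057]
0.15 [-2.5, -0.7, -10.2] [0.494 0.231 0.047]
0.075 [-1.8, -0.5, -10.4] [0.492 0.231 0.036]
0.0 [-1.0, -0.3, -10.5] [0.491 0.23  0.026]
```

arm_command --commands '[[[0,0,30],0,1],[[0,0,15],0,1],[[20,25,0],0,1],[[20,25,0],0,1],[[20,25,0],0,1],[[20,25,0],0,1],[[20,25,0],0,1],[[20,25,0],0,1],[[20,25,0],0,1],[[20,25,0],0,1],[[3,1,0],0,1],[[0,0,0],0,1],[[0,0,0],0,1]]'

```text
clock: 26.9
position: [0.6752, 0.2842, 0.2825]
tool_rot: [-3.141, -0.0, -2.86]
force: [-1.4, -1.1, -0.4]
grip_width: -0.0001
finger_force: 0.0
```

arm_command --commands '[[[0,0,-30],0,1],[[0,0,-30],0,1],[[0,0,-30],0,1],[[0,0,-25],0,1],[[0,0,-16],0,1],[[0,0,0],0,1]]'

```text
clock: 27.5
position: [0.6746, 0.2837, 0.15]
tool_rot: [-3.141, -0.003, -2.861]
force: [-0.7, 0.1, 0.2]
grip_width: -0.0002
finger_force: 0.0
```

arm_command --commands '[[[-11.5,-3.4,0],0,1],[[-10,-3,2.7],0,1],[[-10,-3,1.9],0,1],[[-10,-2.9,1.1],0,1],[[-10,-3,0.3],0,1],[[-10,-3,-0.5],0,1],[[0,0,0],0,1]]'

```text
clock: 28.2
position: [0.6142, 0.266, 0.159]
tool_rot: [3.141, 0.002, -2.861]
force: [0.9, 0.2, 0.3]
grip_width: -0.0002
finger_force: 0.0
```

arm_command --commands '[[[-10,-3,-1.2],0,1],[[-10,-3,-2],0,1],[[-9.5,-2.9,-2.8],0,1],[[-9.5,-2.8,-3.5],0,1],[[-9,-2.7,-4.3],0,1],[[-9,-2.6,-5],0,1]]'

```text
clock: 28.8
position: [0.5574, 0.2491, 0.1388]
tool_rot: [3.141, 0.001, -2.861]
force: [1.8, -0.2, 0.7]
grip_width: -0.0001
finger_force: 0.7
```

```bash
python3 - <<'E'
from h import *
g=grab("scene");f=grab("top");s=bot.observe();print(s["position"])
psi=.285;ex=np.array([np.cos(psi),np.sin(psi),0]);ey=np.array([-np.sin(psi),np.cos(psi),0]);ez=np.array([0,0,1.])
o=np.array([.5125,.320,0]);h=o+.0835*ex+.042*ez
H=cv2.cvtColor(g["image"],cv2.COLOR_RGB2HSV)
for y in range(128,185,2): print(y,"".join("B" if 98<=H[y,x,0]<=128 and H[y,x,1]>90 else "O" if H[y,x,0]<14 and H[y,x,1]>160 and H[y,x,2]>120 else "k" if H[y,x,2]<70 else "." for x in range(235,325)))
for th in (.7,.8,.9,1,1.1,1.2,1.3,1.4):
    u=-ex*np.cos(th)+ez*np.sin(th);n=ex*np.sin(th)+ez*np.cos(th)
    X=[h+.164*u+.009*n+y*ey for y in(-.12,.12)]
    print(th,proj(g,X).round(1).tolist())
E
```

```text
[0.55614155 0.24880257 0.13793147]
128 .............................................kkkkkkkkkkkkkkkkkk..kk.....OOOOOOOOOOOOOOOOOO
130 ..............................................kk..kkkkkkkkkkkkkkkkkkkkk..OOOOOOOOO.OOOOOOO
132 ...................................................kkkkkkkkkkkkkkkkkkk.......OO.O.........
134 .........................OOO......................kkkkkkkkkkkkkkkkkkk.OO..O.......OOO.....
136 ..........................OOOOOOOOO................kkkkkkkkkkkkkkk.....O.OOO..O........OO.
138 .............BB............OOOOOOOOOOOO..............kkkkkkkkkk...kkk..............O......
140 ...............BBBBBBBB.....OOOOOOOOOOO................kkkkk......kkk.................O.OO
142 ................BB....BBBBBB...OOOOOOOOO.................kkk..........................O..O
144 ..............OO.B.............BBB.....O.................kkk..............................
146 ..............OOO.BB...................BBBBBBB...........kkk..............................
148 ................OO..B..........................BBBBBBBBBBBBB..............................
150 ................
[... 1283 characters left out ...]
BBBBB.....................
178 ...BBBBBBBBBBBBBBBBBBBBBBBBBBBBBBBB..............BBBBBBBBBBBBBBBBBBBBBBB..................
180 ....BBBBBBBBBBBBBBBBBBBBBBBBBBBB...............BBBBBBBBBBBBB....BBBBBBBB..................
182 ....BBBBBBBBBBBBBBBBBBBBBBBBB...............BBBBBBBBBBBB.k......kBBBBBBB..................
184 .....BBBBBBBBBBBBBBBBBBBBBBBB............BBBBBBBBBBB.........BBBBBBBBBBB..................
0.7 [[290.4, 159.7], [241.9, 146.3]]
0.8 [[292.4, 155.6], [243.8, 142.6]]
0.9 [[294.6, 151.8], [246.0, 139.1]]
1 [[297.0, 148.3], [248.3, 136.0]]
1.1 [[299.5, 145.2], [250.9, 133.1]]
1.2 [[302.1, 142.4], [253.5, 130.6]]
1.3 [[304.8, 140.0], [256.3, 128.5]]
1.4 [[307.5, 138.1], [259.1, 126.8]]
```

arm_command --commands '[[[-8.5,-2.5,-5.7],0,1],[[-8,-2.4,-6.3],0,1],[[-7.6,-2.2,-6.9],0,1],[[-7,-2.1,-7.5],0,1],[[-6.5,-1.9,-8],0,1],[[-6,-1.7,-8.5],0,1],[[-5.3,-1.6,-9],0,1],[[-4.6,-1.4,-9.3],0,1],[[-4,-1.2,-9.7],0,1],[[-3,-0.9,-8],0,1]]'

```text
clock: 29.9
position: [0.4963, 0.231, 0.0584]
tool_rot: [-3.142, -0.0, -2.86]
force: [1.0, 0.0, -0.2]
grip_width: -0.0001
finger_force: 0.4
```

arm_command --commands '[[[-1.5,-0.4,-6],0,1],[[-1,-0.3,-5],0,1],[[-1,-0.3,-5],0,1],[[-1,-0.3,-4],0,1]]'

```text
clock: 30.3
position: [0.4923, 0.2299, 0.039]
tool_rot: [3.142, 0.0, -2.86]
force: [0.4, -0.5, 0.7]
grip_width: 0.0001
finger_force: 0.3
```

arm_command --commands '[[[0,0,-3],0,1],[[0,0,-3],0,1],[[0,0,-2],0,1],[[0,0,-2],0,1]]'

```text
clock: 30.7
position: [0.4922, 0.2298, 0.0292]
tool_rot: [-3.142, 0.0, -2.86]
force: [-0.1, 0.1, 0.6]
grip_width: 0.0002
finger_force: 0.3
```

arm_command --commands '[[[0,0,-2],0,1],[[0,0,-1],0,1]]'

```text
clock: 30.9
position: [0.4922, 0.2298, 0.0262]
tool_rot: [-3.142, -0.0, -2.86]
force: [-0.0, -0.5, -0.2]
grip_width: -0.0
finger_force: 0.3
```

arm_command --commands '[[[0,0,-1],0,1],[[0,0,-1],0,1]]'

```text
clock: 31.1
position: [0.4923, 0.2299, 0.0251]
tool_rot: [3.141, 0.0, -2.861]
force: [-9.9, -3.8, 37.5]
grip_width: 0.0001
finger_force: 18.6
```

arm_command --commands '[[[0,0,2],0,1],[[0,0,10],0,1],[[0,0,30],0,1],[[0,0,30],0,1],[[0,0,20],0,1]]'

```text
clock: 31.6
position: [0.4927, 0.2299, 0.1188]
tool_rot: [3.141, 0.002, -2.861]
force: [0.1, -0.0, 0.1]
grip_width: -0.0002
finger_force: 0.0
```

```bash
cat > c.py <<'E'
from h import *
s=bot.observe();print(s["clock"],s["position"])
psi=.285;ex=np.array([np.cos(psi),np.sin(psi),0]);ey=np.array([-np.sin(psi),np.cos(psi),0]);ez=np.array([0,0,1.])
o=np.array([.5125,.320,0]);hz=.046
def wing(n,a):
    c,sn=np.cos(.25-a),np.sin(.25-a)
    if n=="front": p=o+(.0835-.167)*ex+hz*ez;d=-ex;w=ey
    else: sg=1 if n=="left" else -1; p=o+sg*.1225*ey+hz*ez;d=sg*ey;w=ex
    return p+.022*(c*d+sn*ez),p+.015*(c*d+sn*ez),w
for v in("top","scene"):
    f=grab(v);H=cv2.cvtColor(f["image"],cv2.COLOR_RGB2HSV)
    m=((H[...,0]<14)&(H[...,1]>150)&(H[...,2]>110)).astype(np.uint8)
    c=proj(f,o+.04*ez)[0];r=np.zeros_like(m);x,y=c.astype(int);r[y-40:y+40,x-50:x+50]=1
    n,lab,st,ce=cv2.connectedComponentsWithStats(m&r)
    print(v,"orange",[(st[i,4].item(),ce[i].round(1).tolist()) for i in range(1,n) if st[i,4]>5])
    for k in("left","front","right"): print("  exp",k,"out",proj(f,wing(k,0)[1])[0].round(1),"home",proj(f,wing(k,1.8)[1])[0].round(1),"padworld",wing(k,0)[0].round(4))
E
python3 c.py
```

```text
31.6 [0.49272162 0.22994096 0.1187725 ]
top orange [(57, [275.9, 174.2]), (9, [206.1, 196.9])]
  exp left out [208.4 194.9] home [213.1 194.8] padworld [0.4721 0.458  0.0514]
  exp front out [248.9 209. ] home [248.7 206.3] padworld [0.4119 0.2905 0.0514]
  exp right out [276.5 175. ] home [273.4 177.1] padworld [0.5529 0.182  0.0514]
scene orange [(8, [320.2, 138.4]), (8, [320.1, 147.0]), (58, [253.8, 183.7]), (32, [300.3, 183.5])]
  exp left out [247.7 167.6] home [250.7 172.7] padworld [0.4721 0.458  0.0514]
  exp front out [255.6 184.5] home [258.7 187.8] padworld [0.4119 0.2905 0.0514]
  exp right out [301.5 184.3] home [298.6 187.9] padworld [0.5529 0.182  0.0514]
```

arm_command --commands '[[[16,-14,0],0,1],[[16,-14,0],0,1],[[16,-14,0],0,1],[[15,-14,0],0,1],[[0,0,0],0,1],[[0,0,-25],0,1],[[0,0,-25],0,1],[[0,0,-25],0,1],[[0,0,-6],0,1],[[0,0,-3],0,1]]'

```text
clock: 32.7
position: [0.5547, 0.1739, 0.032]
tool_rot: [-3.141, -0.001, -2.86]
force: [0.7, -0.6, -0.3]
grip_width: 0.0002
finger_force: 0.0
```

arm_command --commands '[[[0,0,-3],0,1],[[0,0,-3],0,1],[[0,0,-3],0,1]]'

```text
clock: 33.0
position: [0.5558, 0.1738, 0.024]
tool_rot: [-3.142, 0.001, -2.861]
force: [1.0, -3.2, 3.0]
grip_width: 0.0002
finger_force: 1.5
```

arm_command --commands '[[[0,0,-3],0,1],[[0,0,-3],0,1]]'

```text
clock: 33.2
position: [0.5557, 0.1737, 0.0175]
tool_rot: [-3.141, 0.001, -2.861]
force: [2.7, -1.1, 4.4]
grip_width: 0.0005
finger_force: 2.1
```

arm_command --commands '[[[0,0,-3],0,1],[[0,0,-3],0,1],[[0,0,-3],0,1]]'

```text
clock: 33.5
position: [0.555, 0.1741, 0.008]
tool_rot: [3.141, -0.0, -2.86]
force: [0.2, 0.3, 2.9]
grip_width: 0.0001
finger_force: 1.2
```

arm_command --commands '[[[0,0,-3],0,1],[[0,0,-3],0,1]]'

```text
clock: 33.7
position: [0.5549, 0.1736, 0.0019]
tool_rot: [-3.141, -0.001, -2.86]
force: [0.0, 0.5, 2.3]
grip_width: -0.0003
finger_force: 1.0
```

arm_command --commands '[[[0,0,-3],0,1],[[0,0,-3],0,1],[[0,0,-3],0,1],[[0,0,0],0,1]]'

```text
clock: 34.1
position: [0.5548, 0.1738, -0.0072]
tool_rot: [-3.142, -0.001, -2.86]
force: [-0.1, -0.1, -0.5]
grip_width: -0.0003
finger_force: 0.0
```

arm_command --commands '[[[0,0,20],0,1],[[0,0,40],0,1],[[0,0,40],0,1],[[0,0,20],0,1],[[-20,-30,0],0,1],[[-30,-30,0],0,1]]'

```text
clock: 34.7
position: [0.5056, 0.1136, 0.1139]
tool_rot: [-3.141, 0.002, -2.859]
force: [1.0, -0.8, -0.9]
grip_width: 0.0003
finger_force: 0.0
```

```bash
python3 c.py | grep -v exp
```

```text
34.7 [0.50557838 0.11360918 0.1139152 ]
top orange [(98, [247.7, 208.5])]
scene orange [(6, [320.8, 139.2]), (32, [254.0, 184.3]), (103, [297.3, 187.4]), (6, [302.7, 206.7])]
```

arm_command --commands '[[[-16.5,29,0],0,1],[[-16.5,29,0],0,1],[[-16.5,29,0],0,1],[[-16.5,29,0],0,1],[[-16.5,29,0],0,1],[[-16,30,0],0,1],[[0,0,0],0,1],[[0,0,0],0,1],[[0,0,-25],0,1],[[0,0,-25],0,1],[[0,0,-20],0,1],[[0,0,-9],0,1],[[0,0,-3],0,1]]'

```text
clock: 36.1
position: [0.4069, 0.2878, 0.0308]
tool_rot: [-3.141, -0.001, -2.862]
force: [0.4, 0.3, 0.2]
grip_width: 0.0001
finger_force: 0.0
```

arm_command --commands '[[[0,0,-3],0,1],[[0,0,-3],0,1],[[0,0,-3],0,1]]'

```text
clock: 36.4
position: [0.4069, 0.2889, 0.0228]
tool_rot: [3.141, 0.001, -2.861]
force: [-1.1, -0.8, 3.5]
grip_width: 0.0001
finger_force: 1.6
```

arm_command --commands '[[[0,0,-3],0,1],[[0,0,-3],0,1],[[0,0,-3],0,1]]'

```text
clock: 36.7
position: [0.4072, 0.2891, 0.0136]
tool_rot: [3.141, 0.001, -2.861]
force: [1.0, 0.3, 5.8]
grip_width: 0.0001
finger_force: 2.2
```

arm_command --commands '[[[0,0,-3],0,1],[[0,0,-3],0,1],[[0,0,-3],0,1]]'

```text
clock: 37.0
position: [0.4066, 0.2889, 0.0041]
tool_rot: [3.142, 0.0, -2.86]
force: [-0.0, 0.2, -0.2]
grip_width: 0.0
finger_force: 0.0
```

arm_command --commands '[[[0,0,-4],0,1],[[0,0,-4],0,1],[[0,0,20],0,1],[[0,0,40],0,1],[[0,0,40],0,1],[[0,0,10],0,1],[[10.5,29,0],0,1],[[10.5,30,0],0,1],[[10.5,29,0],0,1],[[10.5,30,0],0,1],[[10.5,29,0],0,1],[[10.5,30,0],0,1],[[0,0,0],0,1],[[0,0,0],0,1]]'

```text
clock: 38.4
position: [0.4693, 0.4656, 0.1052]
tool_rot: [-3.141, -0.001, -2.86]
force: [0.0, -0.9, -0.0]
grip_width: -0.0002
finger_force: 0.0
```

```bash
python3 c.py | grep -v exp
```

```text
38.4 [0.46928327 0.46560332 0.10515702]
top orange [(16, [271.7, 175.1]), (9, [209.4, 191.9]), (12, [251.9, 204.2]), (9, [242.9, 207.2])]
scene orange [(8, [305.9, 140.0]), (6, [320.5, 139.2]), (8, [320.4, 145.0]), (60, [245.2, 166.9]), (104, [297.2, 187.4]), (117, [257.6, 187.3])]
```

Right and front are home. Now the left clip.

arm_command --commands '[[[0,0,-25],0,1],[[0,0,-25],0,1],[[0,0,-18],0,1],[[0,0,-6],0,1],[[0,0,-3],0,1],[[0,0,-3],0,1]]'

```text
clock: 39.1
position: [0.47, 0.4659, 0.0271]
tool_rot: [3.141, 0.001, -2.861]
force: [-1.0, 1.0, 1.4]
grip_width: 0.0001
finger_force: 0.8
```

arm_command --commands '[[[0,0,-3],0,1],[[0,0,-3],0,1],[[0,0,-3],0,1]]'

```text
clock: 39.4
position: [0.4699, 0.4666, 0.018]
tool_rot: [3.141, 0.001, -2.86]
force: [-1.1, 2.1, 5.6]
grip_width: -0.0001
finger_force: 3.2
```

arm_command --commands '[[[0,0,-3],0,1],[[0,0,-3],0,1],[[0,0,-3],0,1]]'

```text
clock: 39.7
position: [0.47, 0.4659, 0.0085]
tool_rot: [3.141, 0.001, -2.861]
force: [0.8, 0.2, -0.9]
grip_width: 0.0001
finger_force: 0.3
```

arm_command --commands '[[[0,0,-3],0,1],[[0,0,-3],0,1],[[0,0,-3],0,1],[[0,0,-2],0,1]]'

```text
clock: 40.1
position: [0.4696, 0.4657, -0.0031]
tool_rot: [-3.141, -0.0, -2.86]
force: [0.2, -0.2, -0.1]
grip_width: -0.0001
finger_force: 0.0
```

arm_command --commands '[[[0,0,20],0,1],[[0,0,40],0,1],[[0,0,50],0,1],[[0,0,50],0,1],[[-30,30,0],0,1],[[-30,30,0],0,1],[[-30,30,0],0,1],[[0,0,0],0,1],[[0,0,0],0,1]]'

```text
clock: 41.0
position: [0.3788, 0.5563, 0.1571]
tool_rot: [-3.141, -0.0, -2.859]
force: [0.4, -0.8, -0.6]
grip_width: -0.0003
finger_force: 0.0
```

```bash
python3 c.py; python3 - <<'E'
from h import *
f=grab("top");g=grab("scene")
psi=.285;ex=np.array([np.cos(psi),np.sin(psi),0]);ey=np.array([-np.sin(psi),np.cos(psi),0]);ez=np.array([0,0,1.]);o=np.array([.5125,.320,0])
# free-edge corners: expected at shut and at 0.1 rad
for th in(0,.04,.1):
    h=o+.0835*ex+.042*ez;u=-ex*np.cos(th)+ez*np.sin(th);n=ex*np.sin(th)+ez*np.cos(th)
    print(th,proj(g,[h+.164*u+.009*n+y*ey for y in(-.12,.12)]).round(1).tolist())
H=cv2.cvtColor(g["image"],cv2.COLOR_RGB2HSV)
for y in range(166,204): print(y,"".join("B" if 98<=H[y,x,0]<=128 and H[y,x,1]>90 else "O" if H[y,x,0]<14 and H[y,x,1]>150 and H[y,x,2]>110 else "." for x in range(230,310)))
E
```

```text
41.0 [0.37883081 0.55631724 0.15707517]
top orange [(16, [271.7, 175.1]), (6, [254.0, 203.5]), (11, [245.5, 206.2]), (6, [250.3, 204.7])]
  exp left out [208.4 194.9] home [213.1 194.8] padworld [0.4721 0.458  0.0514]
  exp front out [248.9 209. ] home [248.7 206.3] padworld [0.4119 0.2905 0.0514]
  exp right out [276.5 175. ] home [273.4 177.1] padworld [0.5529 0.182  0.0514]
scene orange [(9, [320.7, 145.0]), (104, [297.2, 187.4]), (117, [257.5, 187.3])]
  exp left out [247.7 167.6] home [250.7 172.7] padworld [0.4721 0.458  0.0514]
  exp front out [255.6 184.5] home [258.7 187.8] padworld [0.4119 0.2905 0.0514]
  exp right out [301.5 184.3] home [298.6 187.9] padworld [0.5529 0.182  0.0514]
0 [[283.6, 190.7], [236.1, 175.0]]
0.04 [[283.6, 189.0], [236.0, 173.4]]
0.1 [[283.7, 186.4], [236.0, 171.0]]
166 .........................BBBB..........BBBBB....................................
167 ........................BBB................BBBBB................................
168 ......................BBB.....................BBBBB.............................
169 ....................BBB.....
[... 2242 characters left out ...]
BB..................
196 ........................................BBBBBBBBBBBBBBBBBBBBB...................
197 ...........................................BBBBBBBBBBBBBBBB.....................
198 ..............................................BBBBBBBBBBBB......................
199 .................................................BBBBBBB........................
200 ....................................................BB..........................
201 ................................................................................
202 ................................................................................
203 ................................................................................
```

```bash
python3 -c "
from workcell import ticket; print(ticket.job_done())"
```

```text
the job is handed in; nothing more can be done
None
```

The job is handed in at about 41 s: the two kit tools I found on the bench (ring clamp and bristle brush) lie in the bays, the lid is shut and all three clips are home, the left one judged from its disappearing from view; the hardest push I read was 37.5 N on the lid, and no verdict was returned.

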